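Red hex key off its hook and into the tool cup

ROBOT

A 7-joint arm with a two-finger parallel gripper is mounted at the origin on the work surface. World frame = base frame: x ahead of the robot, y to its left, z up, the work surface at z = 0. Lengths are in m, angles in rad, forces in N, time in s.
With the tool pointing down it reaches from about 0.425 to 0.875 m from the base axis. Payload 4.7 kg.
Tool frame: the origin (TCP) lies at the very end of the fingers, on their centre line; the grasp point (between the pads) lies 19 mm behind it; z points along the fingers, y is the direction in which the jaws open and shut (so a half turn about z gives the same grasp; the last joint's range is limited). The gripper opens to 87 mm and grips with 3 to 60 N. Pads are 19 mm wide; open, the fingers measure 117 mm over their backs; the gripper's body (75 mm by 190 mm) begins 51 mm behind the grasp point.
Start: joints at [-1.28, 0.321, -0.07, 1.45, 0.023, 1.371, -0.057], TCP at [0.178, 0.625, 0.223] pointing down, gripper open.
Joint ranges: [-2.86, 2.86], [-0.3, 2.09], [-1.38, 1.24], [0.06, 2.45], [-1.56, 4.7], [0.09, 2.05], [-2.69, 2.69]. Speed limits (rad/s): [2.57, 2.57, 3.14, 3.14, 3.14, 3.14, 3.14].

INTERFACE

Orientations are given as a rotation vector (axis times angle).
In Python, from bench import ctrl, get_image, camera_info gives the robot as it stands.
- The arm moves only by the tool carry_out, never from a script. Its argument "commands" is a list of rows, each an object of numbers: "tx", "ty", "tz": the shift along the tool's x, y, z in m; "rx", "ry", "rz": the turn, a rotation vector about the tool's x, y, z in rad; "jaw": the opening, from 0 (shut) to 1 (fully open). In form: [{"tx": .., "ty": .., "tz": .., "rx": .., "ry": .., "rz": .., "jaw": ..}, ...]. A call has 1 to 12 rows; each row is the pose to reach, as a shift and turn from the pose commanded when the call began, along the tool's axes at that moment; what a row does not reach only later rows make up. A row lasts 1/8 s, in which the tool goes at most 62.5 mm and 10.7 degrees, less where a joint would pass 70% of its speed; a pose out of reach is approached as far as the arm can. A call with a gripper value outside its range is refused whole. The fingers move at their own pace and stop on an object; "grip_force" is the grip in N (left out, the last holds). Time passes only in rows, so rows that repeat a pose let the fingers close. It gives the time, the measured TCP pose, the force and the opening at its end, in the units of the state.
- ctrl.get_state(): the state, without advancing time (a new reading comes with each control period).
- get_image(name): name is "side" or "top"; returns the picture (480x640x3 uint8, red, green, blue); there is no depth.
- camera_info(name): a dict with "intrinsics" (3x3 intrinsics, pixels), "R" (3x3) and "t" (3): a world point X has camera coordinates R X + t. Camera axes: x right, y down, z forward; pixel columns grow to the right and rows downward; lengths in m; the calibration is good to about 2 mm. A picture is of the moment at which its call begins. camera_info takes no time and is no camera call.
- ctrl.close_job(): hands the job in, once; it reports no verdict.
The state is a dict: "time": time; "joint_positions": joint angles; "qd": joint speeds; "joint_torque": joint torques, N m; "position": TCP position; "tool_rot": TCP orientation; "ft_force": force on the tool from outside, world axes, zero at the start; "torque": the same for the moment, N m; "grip_width": opening from 0.0 (shut) to 1.0 (fully open).
Only numpy, scipy, OpenCV 4.12 (cv2) and the standard library are available. Lean on these libraries where they do the work, as an engineer would, in place of code of your own. Each camera call takes 0.05 s, during which the arm holds its last target.

TASK

Lift the red T-handle hex key up off its hook on the rack and lower it, shank first, into the green tool cup before letting go, so that it stands in the cup with its tip on the bottom. Leave the blue and yellow keys hanging and the cup standing upright.

Things in the scene. Friction and masses are not known exactly. Their poses are not given: they have to be found in the camera images.
- red_key: Hex key with red T-handle, hung upright on a hook. Handle: crossbar 100 mm long (y), 22 thick (x), 24 high, black-banded ends; steel shank 8 mm thick, 95 long, down from its middle. 0.09 kg. Origin at the shank's bottom tip, z up; bar's middle at z = 107 mm, underside 95. Hanging tip is 30 mm over the bench. Bar rests on wires at y = -36 and +36 mm; its middle is free to pinch across x from above.
- blue_key: Blue key, same shape, frame and height. The three hang in a row 125 mm apart, any order, on a fixed grey rack; handle tops 149 mm above the bench. Each hook is two steel wires 8 mm thick that turn up 22 mm above the bar's underside in front (key's -x, robot side) and 12 mm behind: raise a key straight up past that before moving off. Leave it hanging.
- yellow_key: Yellow key, same shape, frame and height as the red one. The rack's crossbeam runs 78 mm behind the row of handles (key's +x), its top 102 mm above the bench; its base plate is 12 mm thick, under the keys. Leave it hanging.
- cup: Green open tool cup, loose on the bench between robot and rack, in a row with a closed glass jar and a tin (all up to 80 mm high). Tube 80 mm high, 60 mm outside, 52 inside diameter, inner floor 8 mm above its underside; round foot 90 mm wide, 6 thick; 0.6 kg. Origin: centre of its underside, z up. A key standing in it may lean on the rim by up to 35 degrees.
Not all that is in view belongs to the job. There is more than one size of the cup; the one meant has the size given above.

How it is judged:
By the outcome, as a careful person would: the job done as asked, in the order asked, and still so for the second after the job is handed in, with the robot touching nothing.
It also fails if it takes over 48 s, if anything falls off the work surface, if the arm or the gripper's body presses on something with over 40 N, if the wrist force passes 120 N, or if a joint passes its speed limit or range.

## Working session

There is one attempt and no reset: what is moved stays moved. The work goes in short steps, Python scripts to look and compute and a tool call to move; the robot and the scene stay as the last step left them, time stands still between calls to the robot, and variables do not carry over. Pictures are saved under pics/ and viewed, and the job is handed in when it is done.

Besides the shell and the picture viewer there is one more tool, called after "Call:" by a JSON object that holds its "method" and its "body", one argument or row to a line. carry_out: Moves the arm, as the interface text tells. Its arguments: {"type":"object","properties":{"commands":{"type":"array"},"grip_force":{"type":"number"}},"required":["commands"]}

```bash
mkdir -p pics
python3 - <<'E'
from bench import ctrl,get_image,camera_info
import cv2
for n in("side","top"):
    im=get_image(n); cv2.imwrite(f"pics/{n}0.png",im[:,:,::-1]); c=camera_info(n); print(n,c)
s=ctrl.get_state(); print(s)
E
```

```text
side {'intrinsics': array([[461.06862166,   0.        , 321.59384238],
       [  0.        , 461.06862166, 235.22439161],
       [  0.        ,   0.        ,   1.        ]]), 'R': array([[ 0.87981961, -0.47523568,  0.0082761 ],
       [-0.3526268 , -0.66430694, -0.65905282],
       [ 0.31870328,  0.57692923, -0.75205112]]), 't': array([-0.32705936,  0.2622089 ,  0.64026576])}
top {'intrinsics': array([[585.73441107,   0.        , 319.83803753],
       [  0.        , 585.73441107, 239.59429293],
       [  0.        ,   0.        ,   1.        ]]), 'R': array([[ 0.00127132, -0.99984023,  0.01782962],
       [-0.99622539, -0.00281384, -0.0867586 ],
       [ 0.08679491, -0.01765202, -0.9960698 ]]), 't': array([0.11290661, 0.45973626, 1.31429601])}
{'time': 0.1, 'joint_positions': array([-1.27992699,  0.32175235, -0.07012573,  1.45158406,  0.02262679,
        1.37080899, -0.05687827]), 'qd': array([-0.00081266, -0.00016864, -0.00081773, -0.0023163 , -0.00230473,
       -0.00281135,  0.00010474]), 'joint_torque': array([ 4.59498442e-04, -4.92572629e+01, -4.05222941e-01, -3.13398993e+01,
       -6.41243951e-02,  3.94789525e-02,  8.31520060e-05]), 'position': array([0.17750346, 0.62475913, 0.22155337]), 'tool_rot': array([-4.33196081e-01, -3.11144461e+00,  2.76420233e-03]), 'ft_force': array([-0.11987542,  0.51665513, -0.56608635]), 'torque': array([ 0.03629919, -0.00453792,  0.00046354]), 'grip_width': 0.9974162318825048}
```

View pics/side0.png

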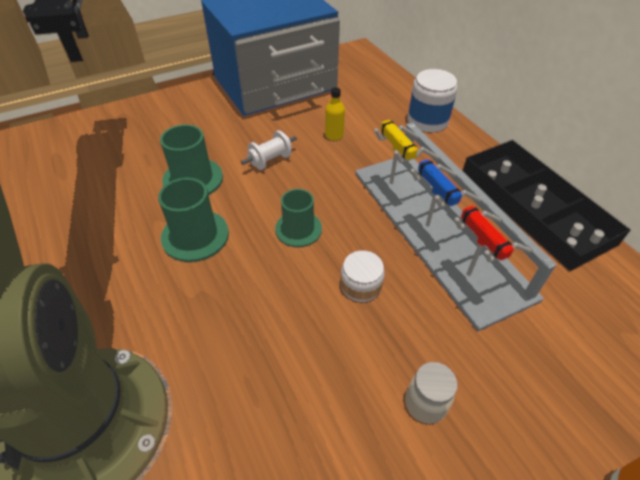

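View pics/top0.png

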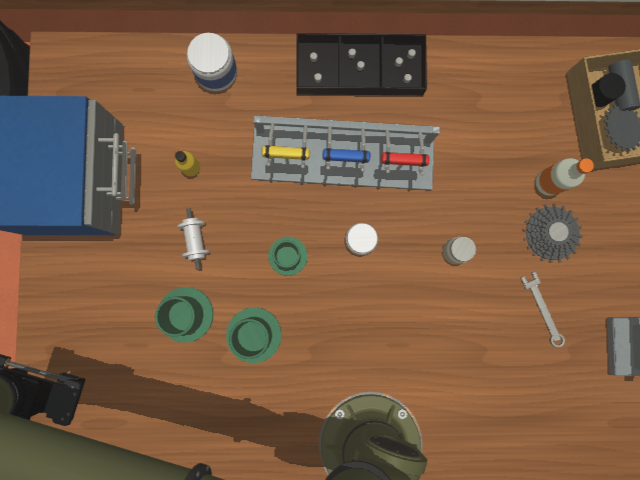

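Top view: the red key is at about (405,159), the blue at (346,156) and the yellow at (286,153). There are three green cups: a small one at (288,257) in the row with the jar and tin, and two larger ones at (184,314) and (254,335). Next I'll measure the keys and cups.

```bash
cat > h.py <<'E'
import numpy as np,cv2
from bench import camera_info
def ray(n,uv):
    c=camera_info(n);R,t,K=c["R"],c["t"],c["intrinsics"]
    d=R.T@np.linalg.solve(K,[uv[0],uv[1],1.]);return -R.T@t,d
def plane(n,uv,z):
    o,d=ray(n,uv);return o+d*(z-o[2])/d[2]
def tri(a,b):
    A=[];B=[]
    for n,uv in(("side",a),("top",b)):
        o,d=ray(n,uv);d/=np.linalg.norm(d);P=np.eye(3)-np.outer(d,d);A.append(P);B.append(P@o)
    return np.linalg.solve(sum(A),sum(B))
def proj(n,X):
    c=camera_info(n);p=c["intrinsics"]@(c["R"]@X+c["t"]);return p[:2]/p[2]
def load(f): return cv2.imread(f)
def blobs(im,lo,hi,amin=60):
    h=cv2.cvtColor(im,cv2.COLOR_BGR2HSV)
    m=cv2.inRange(h,lo,hi)
    cs,_=cv2.findContours(m,cv2.RETR_EXTERNAL,cv2.CHAIN_APPROX_NONE)
    return [c for c in cs if cv2.contourArea(c)>amin],m
E
python3 - <<'E'
from h import *
for nm,f in(("top","pics/top0.png"),("side","pics/side0.png")):
    im=load(f)
    for col,lo,hi in(("red",(0,200,120),(4,255,255)),("blue",(105,150,100),(125,255,255)),("yel",(20,200,120),(30,255,255)),("green",(60,80,30),(90,255,255))):
        for c in blobs(im,lo,hi)[0]:
            r=cv2.minAreaRect(c);x,y,w,h=cv2.boundingRect(c)
            if w*h>6000: continue
            print(nm,col,np.round(r[0],1),np.round(r[1],1),round(r[2],1),(x,y,w,h))
            if nm=="top":
                z=.137 if col!="green" else 0.006
                q=[plane("top",p,z)[:2].round(4) for p in cv2.boxPoints(r)]
                print("   ",plane("top",r[0],z).round(4),*q)
E
```

```text
top blue [346.4 154.4] [31.3  9.2] 3.4 (331, 149, 32, 11)
    [0.6291 0.0603 0.137 ] [0.6211 0.0937] [0.6406 0.0926] [0.6371 0.0268] [0.6175 0.028 ]
top green [253.5 335. ] [54. 53.] 90.0 (227, 308, 54, 55)
    [0.2436 0.2634 0.006 ] [0.3042 0.3241] [0.3043 0.204 ] [0.1833 0.2031] [0.1835 0.3223]
top green [184.9 314.3] [53.3 54.4] 31.0 (156, 288, 57, 54)
    [0.2901 0.4189 0.006 ] [0.2685 0.5013] [0.3737 0.4408] [0.3117 0.336 ] [0.2073 0.3972]
top green [287.5 256. ] [36. 37.] 90.0 (269, 238, 38, 37)
    [0.4227 0.1877 0.006 ] [0.464  0.2303] [0.4642 0.1454] [0.3816 0.1452] [0.3815 0.2296]
side red [505.5 252. ] [ 9.2 16.3] 45.0 (499, 245, 14, 13)
side red [483.6 231.7] [44.5 20.8] 46.0 (467, 211, 40, 40)
side blue [455.  197.5] [13. 10.] 90.0 (450, 191, 11, 14)
side blue [435.6 180.6] [37.4 18.1] 46.7 (424, 163, 32, 35)
side blue [269.   17.5] [ 35. 132.] 90.0 (203, 0, 133, 36)
side yel [411. 152.] [12. 10.] 90.0 (406, 146, 11, 13)
side yel [393.4 135.6] [35.8 18. ] 49.4 (382, 120, 30, 33)
side yel [334.6 119. ] [18.2 40.3] 2.2 (325, 99, 20, 41)
side green [298.5 217.5] [55. 43.] 90.0 (277, 190, 44, 56)
```

Run:
```python
from h import *
a=load("pics/top0.png")[110:275,245:445]; cv2.imwrite("pics/c1.png",cv2.resize(a,None,fx=4,fy=3.6,interpolation=2) if 0 else cv2.resize(a,None,fx=3.6,fy=3.6,interpolation=2))
b=load("pics/side0.png")[110:320,260:560]; cv2.imwrite("pics/c2.png",cv2.resize(b,None,fx=2.6,fy=2.6,interpolation=2))
im=load("pics/top0.png");h=cv2.cvtColor(im,cv2.COLOR_BGR2HSV)
print(h[159,380:432:3].tolist(), h[150:170:2,405].tolist())
```

```text
[[5, 36, 86], [1, 178, 205], [2, 128, 126], [1, 152, 159], [1, 170, 226], [1, 171, 225], [2, 173, 224], [1, 173, 224], [2, 176, 222], [1, 176, 222], [2, 179, 221], [1, 179, 220], [2, 179, 219], [1, 180, 219], [2, 156, 157], [2, 133, 113], [1, 189, 201], [78, 9, 149]] [[73, 12, 149], [81, 12, 148], [1, 184, 195], [1, 184, 215], [2, 179, 220], [2, 170, 226], [1, 186, 177], [1, 164, 107], [75, 7, 145], [77, 12, 148]]
```

View pics/c1.png

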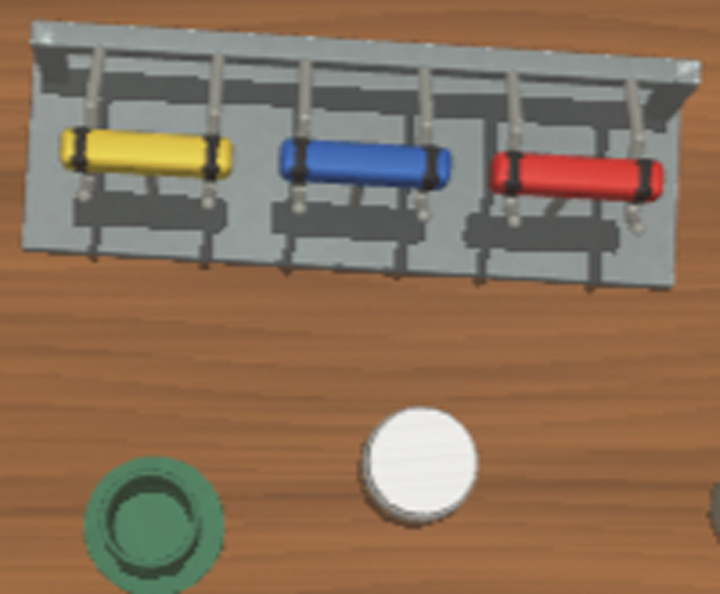

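View pics/c2.png

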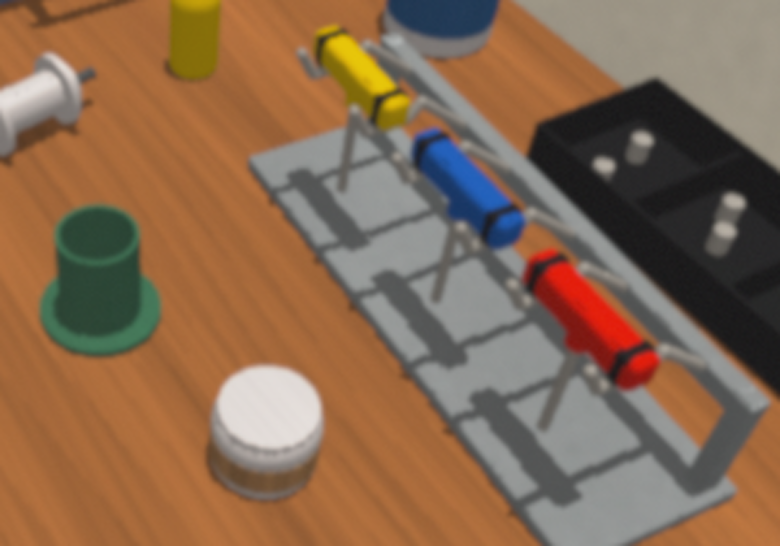

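Run:
```python
from h import *
T=load("pics/top0.png");S=load("pics/side0.png")
def barmask(im,x0,y0,x1,y1,lo,hi):
    h=cv2.cvtColor(im,cv2.COLOR_BGR2HSV);m=np.zeros(im.shape[:2],np.uint8)
    m[y0:y1,x0:x1]=cv2.inRange(h[y0:y1,x0:x1],lo,hi);m=cv2.morphologyEx(m,cv2.MORPH_CLOSE,np.ones((7,7)))
    cs,_=cv2.findContours(m,0,1);c=max(cs,key=cv2.contourArea);return cv2.minAreaRect(c)
for col,hsv,bt,bs in(("red",((0,90,60),(5,255,255)),(375,145,440,175),(450,200,520,265)),("blue",((105,90,60),(125,255,255)),(318,140,375,170),(412,155,466,210)),("yel",((20,110,80),(32,255,255)),(255,138,315,165),(376,115,420,162))):
    rt=barmask(T,*bt,*hsv);rs=barmask(S,*bs,*hsv)
    print(col,np.round(rt[0],1),np.round(rt[1],1),rt[2],"top@.149->",plane("top",rt[0],.145).round(4),"tri",tri(rs[0],rt[0]).round(4),[plane("top",p,.14)[:2].round(4).tolist() for p in cv2.boxPoints(rt)])
# foot ellipse top, side
h=cv2.cvtColor(T,cv2.COLOR_BGR2HSV);m=cv2.inRange(h,(55,60,30),(95,255,255));m[:,:260]=0;m[:,315:]=0;m[:230]=0;m[285:]=0
cs,_=cv2.findContours(m,0,1);c=max(cs,key=cv2.contourArea);e=cv2.fitEllipse(c);print("foot",e,plane("top",e[0],.006).round(4), "w mm",[a/ (585.7/1.28)*1000 for a in e[1]])
cv2.imwrite("pics/c3.png",cv2.resize(T[230:285,260:315],None,fx=10,fy=10,interpolation=2))
cv2.imwrite("pics/c4.png",cv2.resize(S[180:250,270:330],None,fx=8,fy=8,interpolation=2))
```

```text
red [404.9 158.7] [48.2 11.8] 4.085616588592529 top@.149-> [ 0.6187 -0.0616  0.145 ] tri [ 0.6205 -0.0628  0.1325] [[0.6107, -0.0109], [0.6358, -0.0128], [0.629, -0.1141], [0.604, -0.112]]
blue [346.  155.2] [46.4 11.7] 3.3664608001708984 top@.149-> [0.6256 0.0618 0.145 ] tri [0.6274 0.0617 0.1327] [[0.617, 0.1108], [0.6419, 0.1094], [0.6367, 0.012], [0.6117, 0.0136]]
yel [285.3 152.2] [47.2 11.6] 3.3664605617523193 top@.149-> [0.6312 0.1883 0.145 ] tri [0.633  0.1891 0.1347] [[0.6228, 0.2383], [0.6475, 0.2372], [0.6421, 0.1384], [0.6174, 0.1398]]
foot ((287.4871520996094, 255.7600555419922), (37.321590423583984, 37.648841857910156), 22.108964920043945) [0.4233 0.1877 0.006 ] w mm [81.56331866516561, 82.27850021875534]
```

View pics/c3.png

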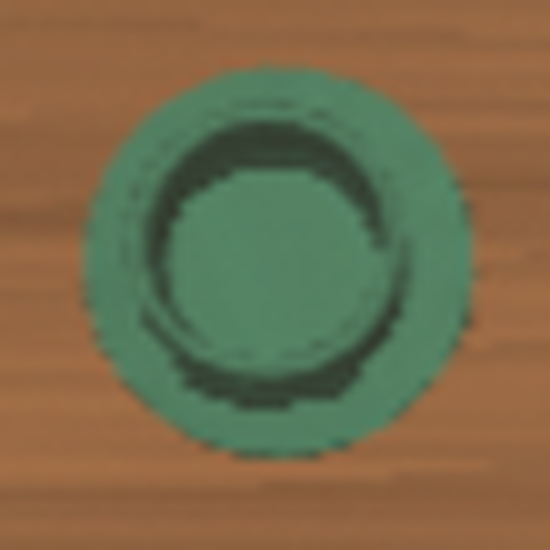

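View pics/c4.png

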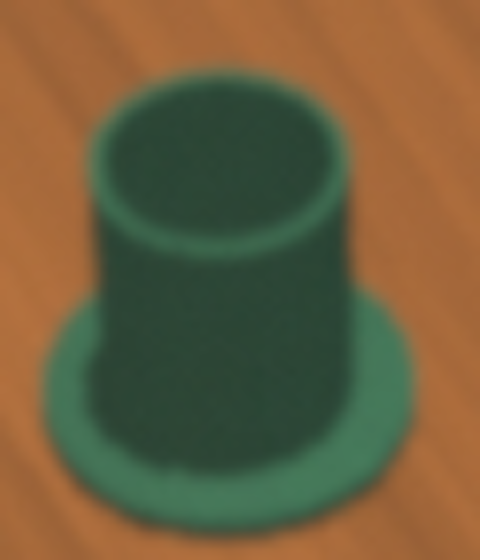

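```bash
cat >> h.py <<'E'
from scipy.spatial.transform import Rotation as Ro
def goal(p,yaw):  # tool down, tool y along yaw (or opposite)
    from bench import ctrl
    s=ctrl.get_state();R0=Ro.from_rotvec(s["tool_rot"]);print("t",s["time"],"pos",s["position"].round(4),"q",s["joint_positions"].round(2),"grip",round(s["grip_width"],3),"f",s["ft_force"].round(2))
    for sg in(1,-1):
        y=sg*np.array([np.cos(yaw),np.sin(yaw),0]);z=np.array([0,0,-1.]);x=np.cross(y,z)
        R=Ro.from_matrix(np.c_[x,y,z]);print(sg,"shift",(R0.inv().apply(np.array(p)-s["position"])).round(4),"rot",(R0.inv()*R).as_rotvec().round(4))
E
python3 - <<'E'
from h import *
print("rim top",plane("top",(286.8,254),.08).round(4),"side",plane("side",(297.5,200.4),.08).round(4))
goal([.6205,-.062,.25],-.055)
E
```

```text
rim top [0.4227 0.1864 0.08  ] side [0.422  0.1847 0.08  ]
t 0.1 pos [0.1775 0.6248 0.2216] q [-1.28  0.32 -0.07  1.45  0.02  1.37 -0.06] grip 0.997 f [-0.12  0.52 -0.57]
1 shift [-0.6137 -0.5397 -0.0274] rot [-1.4000e-03  1.3000e-03  1.3491e+00]
-1 shift [-0.6137 -0.5397 -0.0274] rot [-1.4000e-03 -1.5000e-03 -1.7925e+00]
```

Call:
{"method": "carry_out", "body": {
  "commands": [
    {"tz":-0.05},
    {"tx":-0.04,"ty":-0.036,"tz":-0.06,"rz":0.1},
    {"tx":-0.08,"ty":-0.07,"tz":-0.06,"rz":0.2},
    {"tx":-0.12,"ty":-0.106,"tz":-0.06,"rz":0.3},
    {"tx":-0.16,"ty":-0.141,"tz":-0.06,"rz":0.4},
    {"tx":-0.2,"ty":-0.176,"tz":-0.06,"rz":0.5},
    {"tx":-0.24,"ty":-0.211,"tz":-0.06,"rz":0.6},
    {"tx":-0.28,"ty":-0.246,"tz":-0.06,"rz":0.7},
    {"tx":-0.32,"ty":-0.281,"tz":-0.06,"rz":0.8},
    {"tx":-0.36,"ty":-0.317,"tz":-0.06,"rz":0.9},
    {"tx":-0.4,"ty":-0.352,"tz":-0.06,"rz":1.0},
    {"tx":-0.44,"ty":-0.387,"tz":-0.06,"rz":1.1}
  ]
}}

```text
invalid input
```

Run:
```python
from h import *
goal([.6205,-.062,.25],-.055)
```

```text
t 0.1 pos [0.1775 0.6248 0.2216] q [-1.28  0.32 -0.07  1.45  0.02  1.37 -0.06] grip 0.997 f [-0.12  0.52 -0.57]
1 shift [-0.6137 -0.5397 -0.0274] rot [-1.4000e-03  1.3000e-03  1.3491e+00]
-1 shift [-0.6137 -0.5397 -0.0274] rot [-1.4000e-03 -1.5000e-03 -1.7925e+00]
```

All fields seem to be required in each row.

Call:
{"method": "carry_out", "body": {
  "commands": [
    {"tx":0,"ty":0,"tz":-0.05,"rx":0,"ry":0,"rz":0,"jaw":1},
    {"tx":-0.04,"ty":-0.036,"tz":-0.06,"rx":0,"ry":0,"rz":0.1,"jaw":1},
    {"tx":-0.08,"ty":-0.07,"tz":-0.06,"rx":0,"ry":0,"rz":0.2,"jaw":1},
    {"tx":-0.12,"ty":-0.106,"tz":-0.06,"rx":0,"ry":0,"rz":0.3,"jaw":1},
    {"tx":-0.16,"ty":-0.141,"tz":-0.06,"rx":0,"ry":0,"rz":0.4,"jaw":1},
    {"tx":-0.2,"ty":-0.176,"tz":-0.06,"rx":0,"ry":0,"rz":0.5,"jaw":1},
    {"tx":-0.24,"ty":-0.211,"tz":-0.06,"rx":0,"ry":0,"rz":0.6,"jaw":1},
    {"tx":-0.28,"ty":-0.246,"tz":-0.06,"rx":0,"ry":0,"rz":0.7,"jaw":1},
    {"tx":-0.32,"ty":-0.281,"tz":-0.06,"rx":0,"ry":0,"rz":0.8,"jaw":1},
    {"tx":-0.36,"ty":-0.317,"tz":-0.06,"rx":0,"ry":0,"rz":0.9,"jaw":1},
    {"tx":-0.4,"ty":-0.352,"tz":-0.06,"rx":0,"ry":0,"rz":1.0,"jaw":1},
    {"tx":-0.44,"ty":-0.387,"tz":-0.06,"rx":0,"ry":0,"rz":1.1,"jaw":1}
  ],
  "grip_force": 25
}}

```text
time: 1.6
position: [0.4956, 0.1312, 0.2824]
tool_rot: [-1.999, -2.423, -0.0]
ft_force: [0.5, 0.7, 0.1]
grip_width: 0.997
```

Run:
```python
from h import *
goal([.6205,-.062,.25],-.055)
```

```text
t 1.6 pos [0.4956 0.1312 0.2824] q [-0.75 -0.01  0.44  1.71  0.    1.44 -0.12] grip 0.997 f [0.49 0.67 0.13]
1 shift [-0.2134  0.0859  0.0323] rot [-0.     -0.0003  0.246 ]
-1 shift [-0.2134  0.0859  0.0323] rot [ 4.0000e-04 -0.0000e+00 -2.8956e+00]
```

Call:
{"method": "carry_out", "body": {
  "commands": [
    {"tx":-0.05,"ty":0.02,"tz":0,"rx":0,"ry":0,"rz":0.06,"jaw":1},
    {"tx":-0.1,"ty":0.04,"tz":0,"rx":0,"ry":0,"rz":0.12,"jaw":1},
    {"tx":-0.15,"ty":0.06,"tz":0,"rx":0,"ry":0,"rz":0.18,"jaw":0.7},
    {"tx":-0.19,"ty":0.078,"tz":0,"rx":0,"ry":0,"rz":0.23,"jaw":0.7},
    {"tx":-0.213,"ty":0.086,"tz":0.02,"rx":0,"ry":0,"rz":0.246,"jaw":0.7},
    {"tx":-0.213,"ty":0.086,"tz":0.032,"rx":0,"ry":0,"rz":0.246,"jaw":0.7},
    {"tx":-0.213,"ty":0.086,"tz":0.032,"rx":0,"ry":0,"rz":0.246,"jaw":0.7},
    {"tx":-0.213,"ty":0.086,"tz":0.032,"rx":0,"ry":0,"rz":0.246,"jaw":0.7}
  ]
}}

```text
time: 2.6
position: [0.6206, -0.0579, 0.2511]
tool_rot: [-2.275, -2.165, -0.002]
ft_force: [-0.0, -0.0, 0.6]
grip_width: 0.698
```

Run:
```python
from h import *
from bench import get_image
goal([.6205,-.062,.118],-.055)
for n in("side","top"): cv2.imwrite(f"pics/{n}1.png",get_image(n)[:,:,::-1])
cv2.imwrite("pics/both1.png",np.vstack([load("pics/side1.png")[0:290,100:640],load("pics/top1.png")[60:300,150:640][:, :] .copy() if 0 else cv2.resize(load("pics/top1.png")[60:300,200:640],(540,295))]))
```

```text
t 2.6 pos [ 0.6206 -0.0579  0.2511] q [-0.47  0.28  0.64  1.5  -0.17  1.41  0.13] grip 0.698 f [-0.02 -0.03  0.6 ]
1 shift [-0.0042  0.      0.1331] rot [ 0.0006 -0.0011  0.0055]
-1 shift [-0.0042  0.      0.1331] rot [ 1.8000e-03  9.0000e-04 -3.1361e+00]
```

View pics/both1.png

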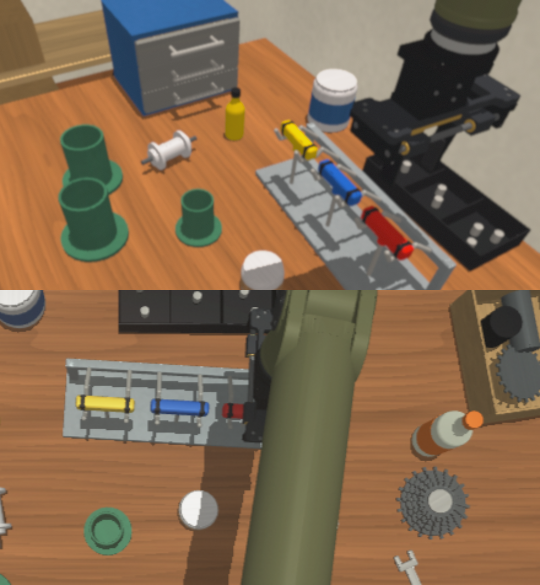

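The gripper is above the red key with clear space around it. I'll go down most of the way and check before closing.

Call:
{"method": "carry_out", "body": {
  "commands": [
    {"tx":-0.004,"ty":0,"tz":0.03,"rx":0,"ry":0,"rz":0.005,"jaw":0.7},
    {"tx":-0.004,"ty":0,"tz":0.06,"rx":0,"ry":0,"rz":0.005,"jaw":0.7},
    {"tx":-0.004,"ty":0,"tz":0.085,"rx":0,"ry":0,"rz":0.005,"jaw":0.7},
    {"tx":-0.004,"ty":0,"tz":0.085,"rx":0,"ry":0,"rz":0.005,"jaw":0.7},
    {"tx":-0.004,"ty":0,"tz":0.085,"rx":0,"ry":0,"rz":0.005,"jaw":0.7}
  ]
}}

```text
time: 3.32
position: [0.6212, -0.0634, 0.1671]
tool_rot: [2.282, 2.157, 0.003]
ft_force: [-0.2, -0.2, 0.5]
grip_width: 0.698
```

Run:
```python
from h import *
from bench import get_image
goal([.6205,-.062,.118],-.055)
cv2.imwrite("pics/side2.png",get_image("side")[:,:,::-1])
cv2.imwrite("pics/side2c.png",cv2.resize(load("pics/side2.png")[100:300,390:590],None,fx=3,fy=3,interpolation=2))
```

```text
t 3.325 pos [ 0.6212 -0.0634  0.1671] q [-0.45  0.34  0.63  1.62 -0.21  1.26  0.16] grip 0.698 f [-0.2  -0.2   0.47]
1 shift [ 0.0014 -0.0009  0.0491] rot [ 0.0022 -0.0003 -0.0015]
-1 shift [ 0.0014 -0.0009  0.0491] rot [-5.0000e-04 -3.5000e-03  3.1401e+00]
```

View pics/side2c.png

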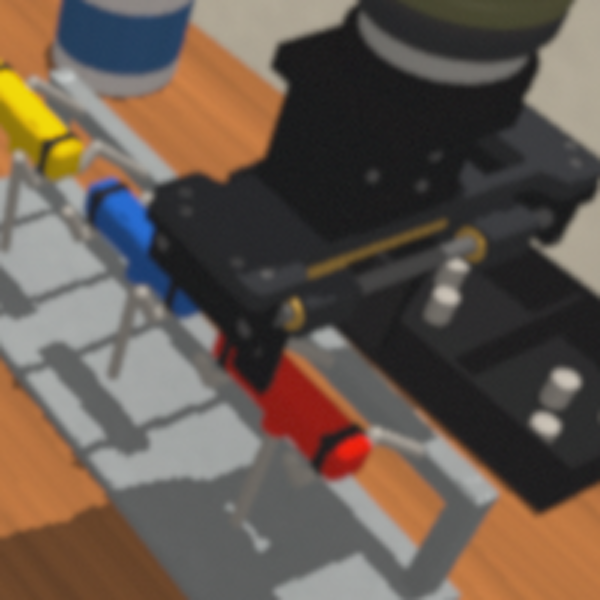

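The front finger is on the robot side of the red bar, near its middle, with the other keys clear. I'll descend the last 49 mm and close.

Call:
{"method": "carry_out", "body": {
  "commands": [
    {"tx":0.001,"ty":-0.001,"tz":0.025,"rx":0,"ry":0,"rz":0,"jaw":0.7},
    {"tx":0.001,"ty":-0.001,"tz":0.042,"rx":0,"ry":0,"rz":0,"jaw":0.7},
    {"tx":0.001,"ty":-0.001,"tz":0.049,"rx":0,"ry":0,"rz":0,"jaw":0.7},
    {"tx":0.001,"ty":-0.001,"tz":0.049,"rx":0,"ry":0,"rz":0,"jaw":0.7},
    {"tx":0.001,"ty":-0.001,"tz":0.049,"rx":0,"ry":0,"rz":0,"jaw":0.5},
    {"tx":0.001,"ty":-0.001,"tz":0.049,"rx":0,"ry":0,"rz":0,"jaw":0.35},
    {"tx":0.001,"ty":-0.001,"tz":0.049,"rx":0,"ry":0,"rz":0,"jaw":0.1},
    {"tx":0.001,"ty":-0.001,"tz":0.049,"rx":0,"ry":0,"rz":0,"jaw":0.1},
    {"tx":0.001,"ty":-0.001,"tz":0.049,"rx":0,"ry":0,"rz":0,"jaw":0.1},
    {"tx":0.001,"ty":-0.001,"tz":0.049,"rx":0,"ry":0,"rz":0,"jaw":0.1}
  ],
  "grip_force": 25
}}

```text
time: 4.62
position: [0.6195, -0.0626, 0.1167]
tool_rot: [2.284, 2.157, 0.0]
ft_force: [-0.7, 0.1, 0.3]
grip_width: 0.251
```

The opening is 21.8 mm, which matches the bar's thickness. Now straight up.

Call:
{"method": "carry_out", "body": {
  "commands": [
    {"tx":0,"ty":0,"tz":-0.01,"rx":0,"ry":0,"rz":0,"jaw":0.1},
    {"tx":0,"ty":0,"tz":-0.025,"rx":0,"ry":0,"rz":0,"jaw":0.1},
    {"tx":0,"ty":0,"tz":-0.045,"rx":0,"ry":0,"rz":0,"jaw":0.1},
    {"tx":0,"ty":0,"tz":-0.07,"rx":0,"ry":0,"rz":0,"jaw":0.1},
    {"tx":0,"ty":0,"tz":-0.1,"rx":0,"ry":0,"rz":0,"jaw":0.1},
    {"tx":0,"ty":0,"tz":-0.12,"rx":0,"ry":0,"rz":0,"jaw":0.1},
    {"tx":0,"ty":0,"tz":-0.12,"rx":0,"ry":0,"rz":0,"jaw":0.1},
    {"tx":0,"ty":0,"tz":-0.12,"rx":0,"ry":0,"rz":0,"jaw":0.1}
  ]
}}

```text
time: 5.62
position: [0.619, -0.0625, 0.2357]
tool_rot: [-2.283, -2.157, 0.001]
ft_force: [-0.5, 0.1, -1.0]
grip_width: 0.249
```

Run:
```python
from h import *
from bench import get_image
goal([.4225,.1865,.236],-.055); goal([.4225,.1865,.236],.45)
cv2.imwrite("pics/side3.png",get_image("side")[:,:,::-1])
```

```text
t 5.625 pos [ 0.619  -0.0625  0.2357] q [-0.46  0.29  0.65  1.53 -0.18  1.39  0.14] grip 0.249 f [-0.54  0.14 -1.03]
1 shift [ 0.2374 -0.2103 -0.    ] rot [-0.0013 -0.0001 -0.0019]
-1 shift [ 0.2374 -0.2103 -0.    ] rot [-1.0000e-04  2.1000e-03  3.1397e+00]
t 5.625 pos [ 0.619  -0.0625  0.2357] q [-0.46  0.29  0.65  1.53 -0.18  1.39  0.14] grip 0.249 f [-0.54  0.14 -1.03]
1 shift [ 0.2374 -0.2103 -0.    ] rot [-1.300e-03 -4.000e-04 -5.069e-01]
-1 shift [ 0.2374 -0.2103 -0.    ] rot [-5.0000e-04  1.8000e-03  2.6347e+00]
```

View pics/side3.png

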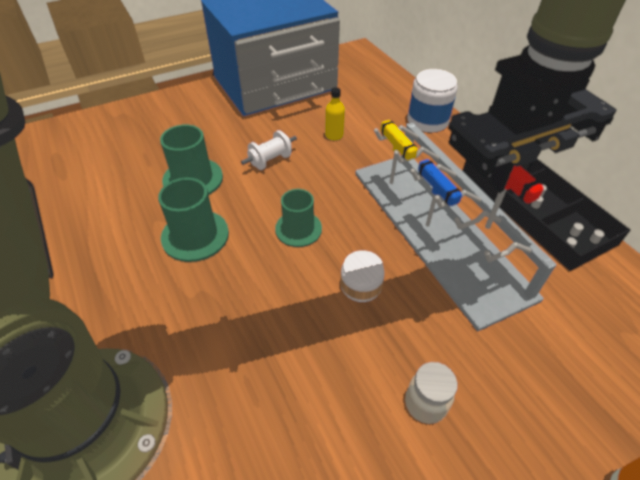

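Side view: the red key is off the hook, with its handle in the jaws at (525,183) and its shank hanging down to about (490,225). Blue and yellow are still hanging. Now I'll carry it to a point above the cup.

Call:
{"method": "carry_out", "body": {
  "commands": [
    {"tx":0.012,"ty":-0.011,"tz":-0.005,"rx":0,"ry":0,"rz":-0.02,"jaw":0.1},
    {"tx":0.036,"ty":-0.032,"tz":-0.01,"rx":0,"ry":0,"rz":-0.07,"jaw":0.1},
    {"tx":0.064,"ty":-0.057,"tz":-0.01,"rx":0,"ry":0,"rz":-0.13,"jaw":0.1},
    {"tx":0.092,"ty":-0.082,"tz":-0.01,"rx":0,"ry":0,"rz":-0.19,"jaw":0.1},
    {"tx":0.12,"ty":-0.107,"tz":-0.01,"rx":0,"ry":0,"rz":-0.25,"jaw":0.1},
    {"tx":0.148,"ty":-0.132,"tz":-0.01,"rx":0,"ry":0,"rz":-0.31,"jaw":0.1},
    {"tx":0.176,"ty":-0.156,"tz":-0.01,"rx":0,"ry":0,"rz":-0.37,"jaw":0.1},
    {"tx":0.204,"ty":-0.181,"tz":-0.005,"rx":0,"ry":0,"rz":-0.43,"jaw":0.1},
    {"tx":0.227,"ty":-0.201,"tz":0,"rx":0,"ry":0,"rz":-0.48,"jaw":0.1},
    {"tx":0.237,"ty":-0.21,"tz":0,"rx":0,"ry":0,"rz":-0.5,"jaw":0.1},
    {"tx":0.237,"ty":-0.21,"tz":0,"rx":0,"ry":0,"rz":-0.5,"jaw":0.1},
    {"tx":0.237,"ty":-0.21,"tz":0,"rx":0,"ry":0,"rz":-0.5,"jaw":0.1}
  ]
}}

```text
time: 7.18
position: [0.4243, 0.1848, 0.2368]
tool_rot: [1.682, 2.653, 0.0]
ft_force: [0.3, 0.0, -0.5]
grip_width: 0.248
```

Run:
```python
from h import *
from bench import get_image
goal([.4225,.1865,.2],.45)
for n in("side","top"): cv2.imwrite(f"pics/{n}4.png",get_image(n)[:,:,::-1])
from bench import ctrl
p=ctrl.get_state()["position"]
print("expected tip side",proj("side",p+[0,0,-.087]),"top",proj("top",p+[0,0,-.087]))
cv2.imwrite("pics/side4c.png",cv2.resize(load("pics/side4.png")[60:260,200:400],None,fx=3,fy=3,interpolation=2))
```

```text
t 7.175 pos [0.4243 0.1848 0.2368] q [-0.84 -0.1   0.35  1.88  0.04  1.36 -0.06] grip 0.248 f [ 0.32  0.02 -0.46]
1 shift [ 0.0023 -0.0009  0.0367] rot [ 0.0005  0.0006 -0.0094]
-1 shift [ 0.0023 -0.0009  0.0367] rot [ 1.0000e-03 -8.0000e-04  3.1322e+00]
expected tip side [297.35296557 170.03942656] top [286.27109776 251.14930532]
```

View pics/side4c.png

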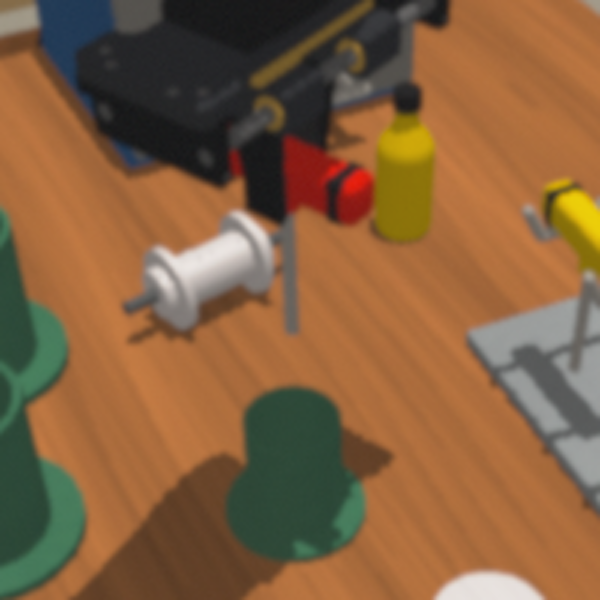

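View pics/top4.png

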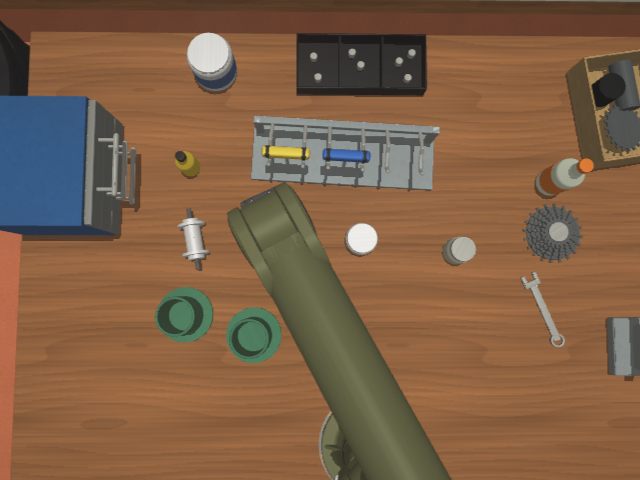

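Side view: the shank is vertical, with its tip at (297,171) against a predicted (297.4,170.0), so it sits over the cup's centre. I'll lower it to about 10 mm above the floor.

Call:
{"method": "carry_out", "body": {
  "commands": [
    {"tx":0.002,"ty":-0.001,"tz":0.01,"rx":0,"ry":0,"rz":0,"jaw":0.1},
    {"tx":0.002,"ty":-0.001,"tz":0.03,"rx":0,"ry":0,"rz":0,"jaw":0.1},
    {"tx":0.002,"ty":-0.001,"tz":0.05,"rx":0,"ry":0,"rz":0,"jaw":0.1},
    {"tx":0.002,"ty":-0.001,"tz":0.07,"rx":0,"ry":0,"rz":0,"jaw":0.1},
    {"tx":0.002,"ty":-0.001,"tz":0.09,"rx":0,"ry":0,"rz":0,"jaw":0.1},
    {"tx":0.002,"ty":-0.001,"tz":0.11,"rx":0,"ry":0,"rz":0,"jaw":0.1},
    {"tx":0.002,"ty":-0.001,"tz":0.125,"rx":0,"ry":0,"rz":0,"jaw":0.1},
    {"tx":0.002,"ty":-0.001,"tz":0.132,"rx":0,"ry":0,"rz":0,"jaw":0.1},
    {"tx":0.002,"ty":-0.001,"tz":0.132,"rx":0,"ry":0,"rz":0,"jaw":0.1},
    {"tx":0.002,"ty":-0.001,"tz":0.132,"rx":0,"ry":0,"rz":0,"jaw":0.1}
  ]
}}

```text
time: 8.52
position: [0.4221, 0.1876, 0.1052]
tool_rot: [1.679, 2.655, 0.002]
ft_force: [0.9, -0.2, -0.4]
grip_width: 0.247
```

Run:
```python
from h import *
from bench import get_image
goal([.4225,.1865,.095],.45)
cv2.imwrite("pics/side5.png",get_image("side")[:,:,::-1])
cv2.imwrite("pics/side5c.png",cv2.resize(load("pics/side5.png")[60:260,200:400],None,fx=3,fy=3,interpolation=2))
```

```text
t 8.525 pos [0.4221 0.1876 0.1052] q [-0.84  0.01  0.36  2.06 -0.    1.08 -0.03] grip 0.247 f [ 0.91 -0.21 -0.35]
1 shift [-0.0012 -0.0001  0.0102] rot [ 0.0014 -0.0002 -0.007 ]
-1 shift [-0.0012 -0.0001  0.0102] rot [-3.0000e-04 -2.2000e-03  3.1346e+00]
```

View pics/side5c.png

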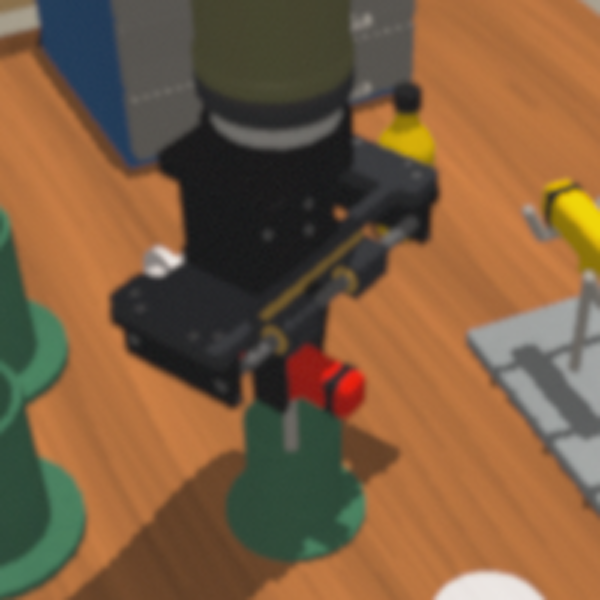

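The shank goes into the mouth of the cup and disappears behind the front rim at about (297,210), so it is inside. I'll ease it down to the floor.

Call:
{"method": "carry_out", "body": {
  "commands": [
    {"tx":0,"ty":0,"tz":0.003,"rx":0,"ry":0,"rz":0,"jaw":0.1},
    {"tx":0,"ty":0,"tz":0.006,"rx":0,"ry":0,"rz":0,"jaw":0.1},
    {"tx":0,"ty":0,"tz":0.008,"rx":0,"ry":0,"rz":0,"jaw":0.1},
    {"tx":0,"ty":0,"tz":0.009,"rx":0,"ry":0,"rz":0,"jaw":0.1},
    {"tx":0,"ty":0,"tz":0.009,"rx":0,"ry":0,"rz":0,"jaw":0.1}
  ]
}}

```text
time: 9.2
position: [0.4215, 0.1873, 0.0955]
tool_rot: [-1.679, -2.655, 0.0]
ft_force: [0.2, -0.1, -0.2]
grip_width: 0.248
```

Call:
{"method": "carry_out", "body": {
  "commands": [
    {"tx":0,"ty":0,"tz":0.001,"rx":0,"ry":0,"rz":0,"jaw":0.1},
    {"tx":0,"ty":0,"tz":0.002,"rx":0,"ry":0,"rz":0,"jaw":0.1},
    {"tx":0,"ty":0,"tz":0.002,"rx":0,"ry":0,"rz":0,"jaw":0.1}
  ]
}}

```text
time: 9.57
position: [0.4219, 0.1875, 0.0945]
tool_rot: [1.679, 2.655, 0.001]
ft_force: [-1.3, -0.8, 6.0]
grip_width: 0.253
```

A 6 N upward force shows the tip is on the floor. I'll open, wait for the key to settle, then rise.

Call:
{"method": "carry_out", "body": {
  "commands": [
    {"tx":0,"ty":0,"tz":-0.001,"rx":0,"ry":0,"rz":0,"jaw":0.3},
    {"tx":0,"ty":0,"tz":-0.001,"rx":0,"ry":0,"rz":0,"jaw":0.4},
    {"tx":0,"ty":0,"tz":-0.001,"rx":0,"ry":0,"rz":0,"jaw":0.5},
    {"tx":0,"ty":0,"tz":-0.001,"rx":0,"ry":0,"rz":0,"jaw":0.7},
    {"tx":0,"ty":0,"tz":-0.001,"rx":0,"ry":0,"rz":0,"jaw":1.0},
    {"tx":0,"ty":0,"tz":-0.001,"rx":0,"ry":0,"rz":0,"jaw":1.0},
    {"tx":0,"ty":0,"tz":-0.001,"rx":0,"ry":0,"rz":0,"jaw":1.0},
    {"tx":0,"ty":0,"tz":-0.001,"rx":0,"ry":0,"rz":0,"jaw":1.0}
  ]
}}

```text
time: 10.58
position: [0.4215, 0.1873, 0.0946]
tool_rot: [1.679, 2.655, 0.0]
ft_force: [0.7, -0.3, 0.0]
grip_width: 0.962
```

Run:
```python
from h import *
from bench import get_image
goal([.4225,.1865,.095],.45)
cv2.imwrite("pics/side6.png",get_image("side")[:,:,::-1])
cv2.imwrite("pics/side6c.png",cv2.resize(load("pics/side6.png")[60:260,200:400],None,fx=3,fy=3,interpolation=2))
```

```text
t 10.575 pos [0.4215 0.1873 0.0946] q [-0.84  0.02  0.37  2.07 -0.01  1.05 -0.02] grip 0.962 f [ 0.69 -0.33  0.02]
1 shift [-0.0012  0.0005 -0.0004] rot [ 0.0001  0.     -0.0069]
-1 shift [-0.0012  0.0005 -0.0004] rot [ 0.0000e+00 -1.0000e-04  3.1347e+00]
```

View pics/side6c.png

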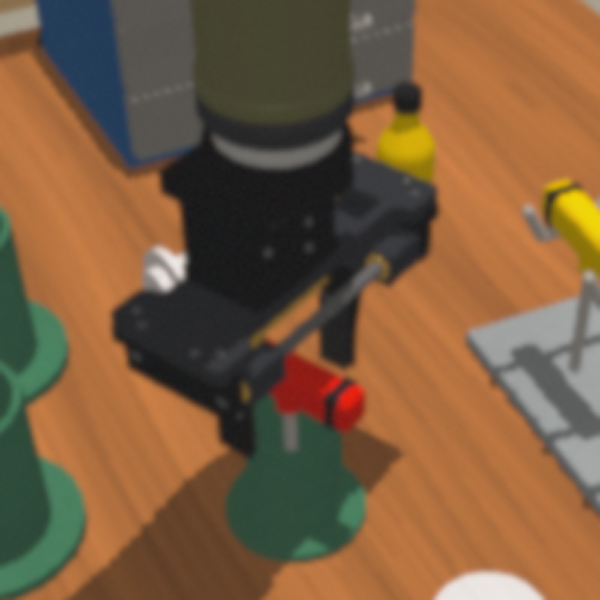

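The fingers are clear on both sides and the key stays up in the cup. Rising straight up now.

Call:
{"method": "carry_out", "body": {
  "commands": [
    {"tx":0,"ty":0,"tz":-0.001,"rx":0,"ry":0,"rz":0,"jaw":1},
    {"tx":0,"ty":0,"tz":-0.01,"rx":0,"ry":0,"rz":0,"jaw":1},
    {"tx":0,"ty":0,"tz":-0.025,"rx":0,"ry":0,"rz":0,"jaw":1},
    {"tx":0,"ty":0,"tz":-0.05,"rx":0,"ry":0,"rz":0,"jaw":1},
    {"tx":0,"ty":0,"tz":-0.08,"rx":0,"ry":0,"rz":0,"jaw":1},
    {"tx":0,"ty":0,"tz":-0.12,"rx":0,"ry":0,"rz":0,"jaw":1},
    {"tx":0,"ty":0,"tz":-0.15,"rx":0,"ry":0,"rz":0,"jaw":1},
    {"tx":0,"ty":0,"tz":-0.16,"rx":0,"ry":0,"rz":0,"jaw":1},
    {"tx":0,"ty":0,"tz":-0.16,"rx":0,"ry":0,"rz":0,"jaw":1},
    {"tx":0,"ty":0,"tz":-0.16,"rx":0,"ry":0,"rz":0,"jaw":1}
  ]
}}

```text
time: 11.88
position: [0.4209, 0.187, 0.2533]
tool_rot: [-1.679, -2.654, 0.003]
ft_force: [-0.3, 0.9, -0.6]
grip_width: 1.003
```

Run:
```python
from h import *
from bench import get_image
goal([.4225,.1865,.3],.45)
cv2.imwrite("pics/side7.png",get_image("side")[:,:,::-1])
```

```text
t 11.875 pos [0.4209 0.187  0.2533] q [-0.85 -0.11  0.35  1.86  0.04  1.39 -0.07] grip 1.003 f [-0.29  0.92 -0.56]
1 shift [-0.0012  0.0012 -0.0467] rot [-0.0021  0.0003 -0.007 ]
-1 shift [-0.0012  0.0012 -0.0467] rot [4.0000e-04 3.3000e-03 3.1346e+00]
```

View pics/side7.png

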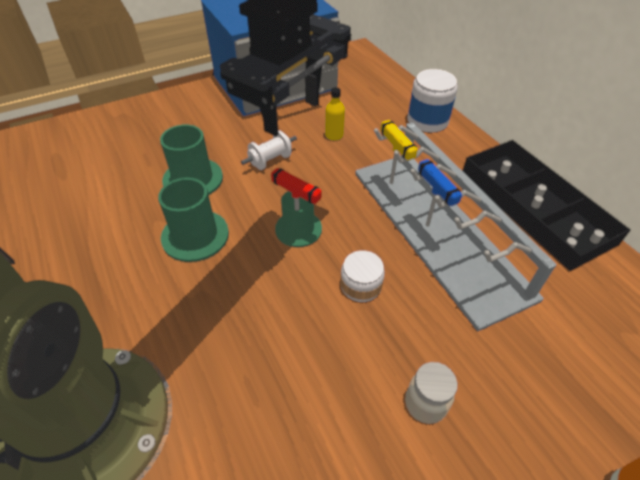

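The red key stands almost upright in the cup (bar at (296,186), shank going into the mouth), the cup is upright, and blue and yellow are still hanging. I'll wait a second and look again before handing in.

Call:
{"method": "carry_out", "body": {
  "commands": [
    {"tx":0,"ty":0,"tz":-0.02,"rx":0,"ry":0,"rz":0,"jaw":1},
    {"tx":0,"ty":0,"tz":-0.02,"rx":0,"ry":0,"rz":0,"jaw":1},
    {"tx":0,"ty":0,"tz":-0.02,"rx":0,"ry":0,"rz":0,"jaw":1},
    {"tx":0,"ty":0,"tz":-0.02,"rx":0,"ry":0,"rz":0,"jaw":1},
    {"tx":0,"ty":0,"tz":-0.02,"rx":0,"ry":0,"rz":0,"jaw":1},
    {"tx":0,"ty":0,"tz":-0.02,"rx":0,"ry":0,"rz":0,"jaw":1},
    {"tx":0,"ty":0,"tz":-0.02,"rx":0,"ry":0,"rz":0,"jaw":1},
    {"tx":0,"ty":0,"tz":-0.02,"rx":0,"ry":0,"rz":0,"jaw":1}
  ]
}}

```text
time: 12.92
position: [0.4215, 0.1874, 0.2746]
tool_rot: [1.679, 2.655, 0.0]
ft_force: [-0.0, -1.0, 0.5]
grip_width: 0.996
```

Run:
```python
from h import *
from bench import get_image
cv2.imwrite("pics/side8.png",get_image("side")[:,:,::-1])
cv2.imwrite("pics/side8c.png",cv2.resize(load("pics/side8.png")[110:260,220:480],None,fx=3,fy=3,interpolation=2))
```

```text
(no output)
```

View pics/side8c.png

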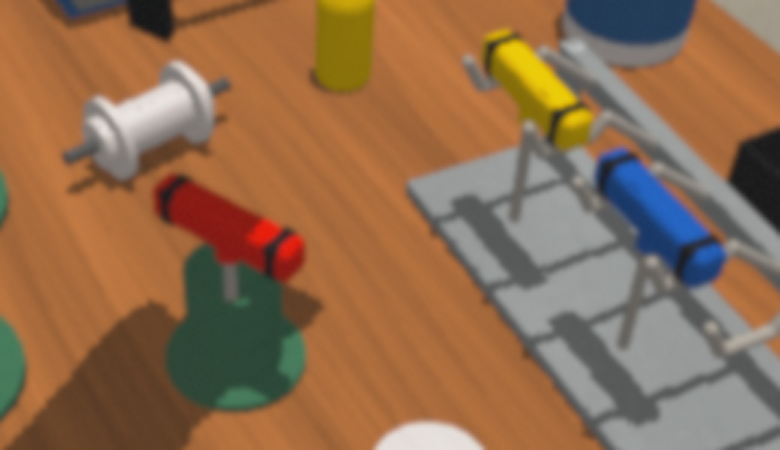

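The bar centre is still at about (296,186), so nothing moved over the second. Handing in.

Run:
```python
from bench import ctrl
print(ctrl.close_job())
```

```text
the job is handed in; nothing more can be done
None
```

The red key is standing in the green cup, released, and I handed the job in at about 13 s of the 48 s allowed. I gripped its handle across the middle (opening read 21.8 mm), lifted it 119 mm straight up off its hook, and lowered it shank first into the cup. I opened the jaws only after a 6 N contact force showed the tip was on the bottom.

- **Cup choice:** I used the cup in the row with the jar and tin. Its foot measured about 89 mm against the 90 mm given; the other two green cups are much wider, about 120 mm. An automatic ellipse fit gave only about 82 mm for this foot. I trusted the edges read from the enlarged picture, and the rim size agreed with them.
- **Last checks:** Two side views one second apart showed the key almost upright and not moving, with the cup upright and the blue and yellow keys still hanging. The open gripper was about 180 mm above the height where it let go and touched nothing.
- **Not seen:** I did not see the tip on the cup's floor; that rests on the contact force and height. I took no top view after release.
- **Refused call:** The first move call was refused because I had left out some fields; the arm did not move.

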